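# Vent the filter unit, open its flap and present the filter plate

## Robot

A 7-joint arm with a two-finger parallel gripper is mounted at the origin on the work surface. World frame = base frame: x ahead of the robot, y to its left, z up, the work surface at z = 0. Lengths are in m, angles in rad, forces in N, time in s.
With the tool pointing down it reaches from about 0.425 to 0.925 m from the base axis. Payload 6.8 kg.
Tool frame: the origin (TCP) lies between the finger pads; the fingertips stand r.tcp_to_tips ahead of it and the grasp point (between the pads) lies 3 mm ahead of it (r.tcp_to_tips is the distance from the TCP to the fingertips, in m); z points along the fingers, y is the line along which they close (so a half turn about z gives the same grasp; the last joint's range is limited). The gripper opens to 85 mm and grips with 20 to 120 N. Pads are 22 mm wide; open, the fingers measure 114 mm over their backs; the gripper's body (76 mm by 85 mm) begins 54 mm behind the grasp point. The pads swing forward as they close: fully open they stand 13 mm farther back than shut.
Start: joints at [-1.359, 0.477, 0.022, 1.555, -0.011, 1.109, -0.083], TCP at [0.212, 0.641, 0.253] pointing down, gripper open.
Joint ranges: [-2.96, 2.96], [-0.34, 2.1], [-1.41, 1.46], [0.24, 2.44], [-1.37, 4.51], [0.17, 1.92], [-2.96, 2.96]. Speed limits (rad/s): [2.39, 2.39, 3.14, 3.14, 3.14, 3.14, 3.14].

## Interface

Orientations are given as a rotation vector (axis times angle).
In Python, from bench import r gives the robot as it stands. The module is installed in compiled form; this text tells all that it offers.
- The arm moves only by the tool step_arm, never from a script. Its argument "moves" is a list of rows, each an object of numbers: "rx", "ry", "rz": the turn, a rotation vector about the tool's x, y, z in degrees; "dx", "dy", "dz": the shift along the tool's x, y, z in mm; "gripper": the opening, from -1 (shut) to 1 (fully open). In form: [{"rx": .., "ry": .., "rz": .., "dx": .., "dy": .., "dz": .., "gripper": ..}, ...]. A call has 1 to 20 rows; each row shifts and turns the commanded pose from where the row before left it, along the tool's axes as they then stand; what a row does not reach is not made up. A row lasts 1/8 s, in which the tool goes at most 62.5 mm and 10.7 degrees, less where a joint would pass 70% of its speed; a pose out of reach is approached as far as the arm can. A call is refused whole if a number of a shift passes 62.5 or a number of a turn 10.7, either way. A call with a gripper value outside its range is refused whole. The fingers move at their own pace and stop on an object; "grip_force" is the grip in N (left out, the last holds). Time passes only in rows, so rows that do not move let the fingers close. It gives the time, the measured TCP pose, the force, the opening and the grip force at its end, in the units of the state.
- r.get_obs(): the state, without advancing time (a new reading comes with each control period).
- r.grab_frame(name): name is "side" or "top"; returns the picture (384x512x3 uint8, blue, green, red); there is no depth.
- r.camera_info(name): a dict with "mtx" (3x3 intrinsics, pixels), "rvec" (rotation vector, rad) and "tvec" (3), from world to camera coordinates, as OpenCV has them. Camera axes: x right, y down, z forward; pixel columns grow to the right and rows downward; lengths in m; the calibration is good to about 2 mm. A picture is of the moment at which its call begins. camera_info takes no time and is no camera call.
- r.hand_in(): hands the job in; it is judged then, once.
The state is a dict: "clock": time; "joints": joint angles; "qvel": joint speeds; "tau": joint torques, N m; "tcp_pos": TCP position; "orientation": TCP orientation; "contact_force": force on the tool from outside, world axes, zero at the start; "moment": the same for the moment, N m; "grip_width": finger opening in m; "gripper_force": force on a finger pad.
Only numpy, scipy, OpenCV 4.12 (cv2) and the standard library are available. Lean on these libraries where they do the work, as an engineer would, in place of code of your own. Each camera call takes 0.05 s, during which the arm holds its last target. There are 200 camera calls.

## Task

Vent the filter unit by pulling the red slide knob fully out and then pushing it fully home. Then lift the blue cover flap wide open and leave it open, draw out the orange filter plate hidden beneath, and present it upright over the middle of the lit viewing pad, its lower edge roughly a hand's breadth above the pad and touching nothing but the gripper. Finish while still holding it there, with the other ware on the bench left where it stands.

Things in the scene. Friction and masses are not known exactly. Their poses are not given: they have to be found in the camera images.
- housing: fixed ivory filter housing, 170 (x) x 120 (y) x 100 mm high, an open well under the blue flap; origin: centre of its underside; front (flap's free edge) towards its own -x, hinge on its +x side. Walls 12 mm (front, back) and 14 mm (sides), floor 12 mm. The plate stands in a 12 mm slot between ribs on both side walls, 15 mm towards -x of the origin; ribs end 47 mm above the table
- flap (a joint): angle of the blue cover flap: 0 closed, grows as its free edge lifts, up to 1.9 (leaning back past upright at 1.57). Starts shut or a little ajar. Stiff friction hinge: stays wherever it is left; 1 to 2 N at the tab moves it
- flap_tab (a point): grip point in the yellow tab in the middle of the flap's free edge. The tab lies in the plane of the flap, 34 mm long (sticking out in front of the housing), 14 mm wide along the housing's y, 8 mm thick; this point is 20 mm out from the flap's edge, at mid thickness, 185 mm from the hinge axis, 4 mm above its plane; at 0 it is 104 mm above the table
- flap_hinge (a point): point on the flap's hinge axis, which runs along the housing's y: 80 mm towards +x of the housing's origin, 100 mm above the table
- plate: loose orange filter plate, round white disc in it, hidden under the flap, upright in the slot: 76 mm wide (its y), 45 mm high, 8 mm thick (x), with a tab on top in the middle 20 mm wide (y), 30 mm high, 8 mm thick; about 60 g. Origin: centre of its lower edge, 12 mm above the table at the start; axes as the housing's. Free beside the tab in the well: 36 mm each way along y, 45 mm or more along x
- plate_tab (a point): grip point in the plate's tab, 66 mm above the plate's lower edge, 21 mm above its shoulder, 9 mm below the tab's top
- valve: fixed aluminium vent valve block, 100 (x) x 75 (y) x 85 mm high with a round gauge on top at the back (44 mm wide, up to 108 mm high); origin at the centre of its underside, its front looks along its own -x
- knob (a joint): how far the red slide knob is pulled out, m: 0 fully home, 0.030 fully out at its stop. It slides along the valve block's x, out towards -x, with 1.5 N of friction and a snap detent between about 0.008 and 0.022 that takes about 4 N to pass, either way; it stays at both ends. Starts at or near home
- knob_grip (a point): centre of the red knob, a cylinder along the valve's x, 26 mm diameter, 26 mm long, 60 mm above the table; its back face stands 15 mm off the block's front when home (a 10 mm rod between)
- pad: fixed lit viewing pad: black square frame 120 x 120 x 12 mm with a glowing white face on top; origin at the centre of its underside
- tray: bystander: fixed grey open tray 110 x 110 x 30 mm with three white dishes; origin at the centre of its underside
- bottle_a: bystander: loose glass bottle, blue cap, 64 mm diameter, 150 mm high; origin at the centre of its underside
- bottle_b: bystander: loose glass bottle like bottle_a
- jar: bystander: loose amber jar with yellow cap, 66 mm diameter, 90 mm high; origin at the centre of its underside
- beaker: bystander: loose open glass beaker, 70 mm diameter, 90 mm high; origin at the centre of its underside
- spatula: bystander: loose spatula lying on the bench, 160 mm long along its x
There are look-alikes about, which are no part of the job. What is meant by the pad is not brown, and is the smaller of those in its own colour.

How it is judged:
On the way, in this order (a step that is already met when the one before it is completed fails the run):
1. the knob is pulled fully out (value of joint knob above 0.026 m), for 0.1 s.
2. the knob is pushed fully home (value of joint knob below 0.004 m), for 0.2 s.
3. the flap is wide open (value of joint flap above 1.2 rad), for 0.2 s.
4. the plate is drawn out above the housing, in the gripper (contact force between plate and the fingers above 1 N and contact force between plate and housing below 0.2 N and height (world z) of plate above 0.105 m), for 0.1 s.
At the end, for the whole second after the job is handed in: The plate is held still in the gripper, upright within 17 degrees, over the pad's middle within 40 mm, its lower edge 45 to 200 mm above the bench and touching neither pad nor housing; the knob is home within 4 mm and the flap still open by more than 1.0 rad (contact force between plate and the fingers above 1 N and contact force between plate and housing below 0.2 N and horizontal distance between plate and pad below 0.04 m and height (world z) of plate between 0.045 and 0.2 m and angle between plate's own z axis and vertical below 0.3 rad and linear speed of plate below 0.03 m/s and contact force between plate and pad below 0.1 N and value of joint knob below 0.004 m and value of joint flap above 1 rad); the arm keeps its last pose, push and grip.
It fails at once if the other ware on the bench is shifted by more than 30 mm or tipped over (distance of any of bottle_a, bottle_b, jar, beaker, spatula from where it was at the start of the episode above 0.03 m or angle between any of bottle_a, bottle_b, jar, beaker, spatula's own z axis and vertical above 0.5 rad).
It also fails if it takes over 72 s, if anything falls off the work surface, if the arm or the gripper's body presses on something with over 40 N, if the wrist force passes 120 N, or if a joint passes its speed limit or range.

## Working session

There is one attempt and no reset: what is moved stays moved. The work goes in short steps, Python scripts to look and compute and a tool call to move; the robot and the scene stay as the last step left them, time stands still between calls to the robot, and variables do not carry over. Pictures are saved under pics/ and viewed, at most 10 in all, crops included, and the job is handed in when it is done.

Besides the shell and the picture viewer there is one more tool, called after "Request:" by a JSON object that holds its "fn" and its "kwargs", one argument or row to a line. step_arm: Moves the arm, as the interface text tells. Its arguments: {"type":"object","properties":{"moves":{"type":"array","items":{"type":"object","properties":{"rx":{"type":"number"},"ry":{"type":"number"},"rz":{"type":"number"},"dx":{"type":"number"},"dy":{"type":"number"},"dz":{"type":"number"},"gripper":{"type":"number"}}}},"grip_force":{"type":"number"}},"required":["moves"]}

```bash
mkdir -p pics; python3 - <<'E'
from bench import r
import cv2
for n in("side","top"):
    cv2.imwrite(f"pics/{n}0.png",r.grab_frame(n)); c=r.camera_info(n)
    R=cv2.Rodrigues(c["rvec"])[0]; print(n,c["mtx"].tolist(),(-R.T@c["tvec"].reshape(3)).round(3),R.round(2).tolist())
print(r.get_obs(),r.tcp_to_tips)
E
```

```text
side [[346.949139197011, 0.0, 264.21413909404134], [0.0, 346.949139197011, 186.52553912444284], [0.0, 0.0, 1.0]] [-0.033 -0.559  0.57 ] [[0.73, -0.68, 0.01], [-0.37, -0.41, -0.84], [0.57, 0.61, -0.55]]
top [[361.3975458831733, 0.0, 254.17816037748565], [0.0, 361.3975458831733, 195.21214520132526], [0.0, 0.0, 1.0]] [0.443 0.009 1.286] [[-0.02, -1.0, -0.01], [-1.0, 0.02, -0.03], [0.03, 0.01, -1.0]]
{'clock': 0.1, 'joints': array([-1.35912426,  0.47771181,  0.02235   ,  1.55638529, -0.01153314,
        1.10928734, -0.08308645]), 'qvel': array([-0.00147203, -0.00275804,  0.00175815, -0.00197399,  0.00022367,
       -0.0002454 ,  0.00040453]), 'tau': array([ 4.28233398e-03, -5.97763145e+01,  1.61338817e+00, -2.81953901e+01,
        1.27919280e-02,  5.05331976e-03,  5.94342350e-05]), 'tcp_pos': array([0.21203039, 0.64029423, 0.252413  ]), 'orientation': array([-5.00113601e-01, -3.10135635e+00,  2.59989156e-03]), 'contact_force': array([-0.23084256, -0.4192743 , -0.69077456]), 'moment': array([ 0.02944154, -0.040791  ,  0.04392474]), 'gripper_force': 0.0, 'grip_width': 0.08541616349849221} 0.022
```

View pics/top0.png

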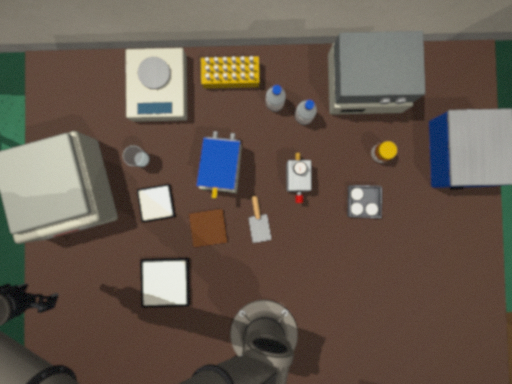

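View pics/side0.png

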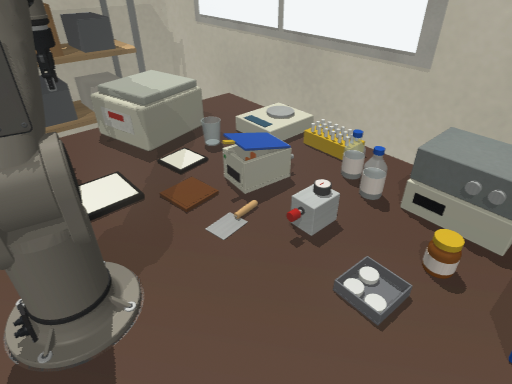

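Candidates for the pad: small black-framed white square at top (156,203), larger black one at (165,283), and brown square at (208,228). I choose (156,203). The knob is red at (299,199). The flap is the blue panel at (219,163) with its yellow tab at (215,193). The blue box at (437,150) and the scale (155,85) are no part of the job. The side view shows the flap ajar, with its tab at (230,142).

```bash
cat > h.py <<'E'
from bench import r
import cv2, numpy as np
C={n:r.camera_info(n) for n in("side","top")}
def ray(n,p):
    c=C[n];R=cv2.Rodrigues(c["rvec"])[0]
    q=cv2.undistortPoints(np.array([[p]],float),c["mtx"],None)[0,0]
    return -R.T@c["tvec"].reshape(3), R.T@np.r_[q,1]
def onz(n,p,z):
    o,d=ray(n,p); return o+d*(z-o[2])/d[2]
def two(ps,pt):
    o1,d1=ray("side",ps);o2,d2=ray("top",pt)
    s=np.linalg.lstsq(np.c_[d1,-d2],o2-o1,rcond=None)[0]
    a,b=o1+s[0]*d1,o2+s[1]*d2; return (a+b)/2,np.linalg.norm(a-b)
def proj(n,P):
    c=C[n];return cv2.projectPoints(np.array(P,float).reshape(-1,1,3),c["rvec"],c["tvec"],c["mtx"],None)[0][:,0]
def blobs(im,lo,hi,roi,amin=8):
    x0,y0,x1,y1=roi;h=cv2.cvtColor(im[y0:y1,x0:x1],cv2.COLOR_BGR2HSV)
    m=cv2.inRange(h,np.array(lo),np.array(hi))
    cs=cv2.findContours(m,cv2.RETR_EXTERNAL,cv2.CHAIN_APPROX_NONE)[0]
    return [(c+np.array([x0,y0])) for c in sorted(cs,key=cv2.contourArea,reverse=True) if len(c)>=3]
def cen(c):
    m=cv2.moments(c);return (m['m10']/m['m00'],m['m01']/m['m00']) if m['m00'] else c.mean((0,1))
E
python3 - <<'E'
from h import *
t=cv2.imread("pics/top0.png");s=cv2.imread("pics/side0.png")
def show(n,im,lo,hi,roi,k=2):
    for c in blobs(im,lo,hi,roi)[:k]:
        b=cv2.minAreaRect(c);print(n,np.round(cen(c),1),cv2.contourArea(c),np.round(cv2.boxPoints(b),1).tolist())
show("redT",t,(0,150,60),(6,255,255),(285,185,315,215));show("redS",s,(0,150,60),(6,255,255),(280,200,310,230))
show("blueT",t,(105,120,60),(125,255,255),(185,125,255,205),1);show("blueS",s,(105,120,60),(125,255,255),(215,120,295,165),1)
show("yelT",t,(18,120,80),(32,255,255),(200,180,230,205));show("yelS",s,(18,120,80),(32,255,255),(212,130,245,155))
show("padT",t,(0,0,170),(179,60,255),(135,180,180,225),1);show("padS",s,(0,0,170),(179,60,255),(155,145,210,175),1)
show("valveT",t,(0,0,110),(179,50,255),(282,152,318,200),1)
a=cv2.resize(t[120:240,130:330],None,fx=4,fy=4,interpolation=cv2.INTER_CUBIC)[:, :]
b=cv2.resize(s[100:250,150:350],None,fx=4,fy=4,interpolation=cv2.INTER_CUBIC)
cv2.imwrite("pics/ct.png",a);cv2.imwrite("pics/cs.png",b)
E
```

```text
redT [299. 199.] 57.5 [[295.0, 195.0], [303.0, 195.0], [303.0, 203.0], [295.0, 203.0]]
redS [293.1 214.8] 113.0 [[284.6000061035156, 213.1999969482422], [297.0, 207.0], [301.6000061035156, 216.1999969482422], [289.20001220703125, 222.39999389648438]]
blueT [218.  163.3] 1687.0 [[196.10000610351562, 184.89999389648438], [202.1999969482422, 136.60000610351562], [239.5, 141.3000030517578], [233.39999389648438, 189.60000610351562]]
blueS [256.1 140.8] 723.0 [[224.0, 133.0], [289.0, 133.0], [289.0, 150.0], [224.0, 150.0]]
yelT [214. 193.] 55.0 [[211.0, 188.0], [217.0, 188.0], [217.0, 198.0], [211.0, 198.0]]
yelS [227.6 141.6] 34.0 [[222.0, 140.0], [234.0, 140.0], [234.0, 144.0], [222.0, 144.0]]
padT [155.  202.6] 811.5 [[138.10000610351562, 190.5], [167.10000610351562, 185.60000610351562], [171.89999389648438, 214.6999969482422], [142.89999389648438, 219.5]]
padS [182.2 158.2] 407.0 [[161.0, 159.0], [195.39999389648438, 141.8000030517578], [203.0, 157.0], [168.60000610351562, 174.1999969482422]]
valveT [298.9 175.1] 712.0 [[287.0, 159.0], [311.0, 159.0], [311.0, 193.0], [287.0, 193.0]]
```

View pics/ct.png

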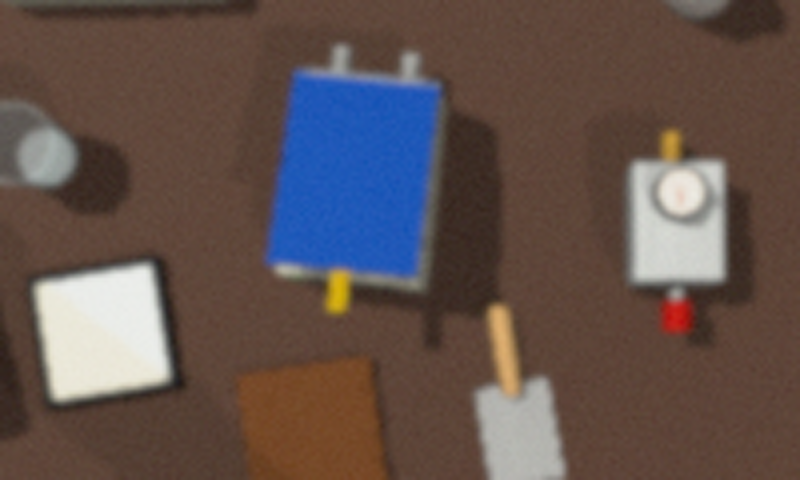

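View pics/cs.png

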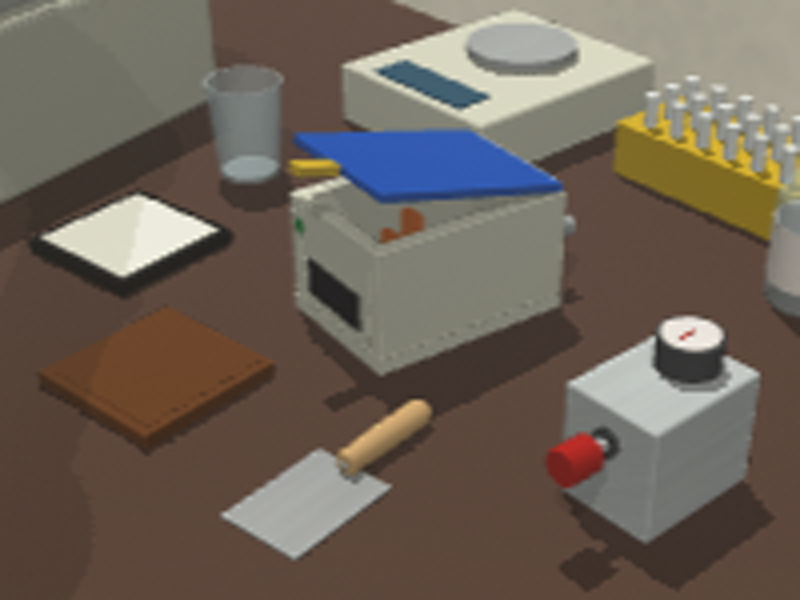

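The crops confirm the choice: the small black-framed white square is the pad. The red knob has its rod going into the aluminium block, and the blue flap is ajar with the orange plate showing beneath it.

```bash
python3 - <<'E'
from h import *
from scipy.spatial.transform import Rotation as Ro
print("knob z.06",onz("top",(299,199),.066),"two",two((293.1,214.8),(299,199)),"sideonz",onz("side",(293.1,214.8),.06))
for p in [(287,159),(311,159),(311,193),(287,193)]: print(" valve top",onz("top",p,.085).round(4))
print("pad",onz("top",(155,202.6),.012).round(4),onz("side",(182.2,158.2),.012).round(4))
print("tab",two((227.6,141.6),(214,193)))
B=np.array([onz("top",p,.12) for p in [(196.1,184.9),(202.2,136.6),(239.5,141.3),(233.4,189.6)]]);print(B.round(3))
d=B[1]-B[0];print("yaw",np.degrees(np.arctan2(d[1],d[0])));d=B[2]-B[3];print(np.degrees(np.arctan2(d[1],d[0])))
# hinge at z .1 : mid of back edge
hp=(np.array([202.2,136.6])+[239.5,141.3])/2; print("hinge",onz("top",hp,.104).round(4))
# housing top corners from side crop pixels
for q in [(381,253),(560,195),(300,195),]: print("hous",onz("side",(150+q[0]/4,100+q[1]/4),.1).round(4))
# bottom corners
for q in [(382,374),(298,303),(562,302)]: print("housb",onz("side",(150+q[0]/4,100+q[1]/4),0).round(4))
for q in [(646,541),(755,495),(567,492)]: print("valvb",onz("side",(150+q[0]/4,100+q[1]/4),0).round(4))
for q in [(655,436),(757,377),(570,383)]: print("valvt",onz("side",(150+q[0]/4,100+q[1]/4),.085).round(4))
o=r.get_obs();print(Ro.from_rotvec(o["orientation"]).as_matrix().round(3))
E
```

```text
knob z.06 [ 0.46819572 -0.12737801  0.066     ] two (array([ 0.46766974, -0.12733994,  0.06054049]), np.float64(0.0018114988734397033)) sideonz [ 0.46747904 -0.12631562  0.06      ]
 valve top [ 0.6019 -0.0885  0.085 ]
 valve top [ 0.6002 -0.1684  0.085 ]
 valve top [ 0.4869 -0.1655  0.085 ]
 valve top [ 0.4885 -0.0859  0.085 ]
pad [0.4669 0.3754 0.012 ] [0.4638 0.3748 0.012 ]
tab (array([0.49029842, 0.14988711, 0.14581658]), np.float64(0.0016051938211811578))
[[0.519 0.21  0.12 ]
 [0.676 0.188 0.12 ]
 [0.658 0.067 0.12 ]
 [0.502 0.09  0.12 ]]
yaw -8.039850339731387
-8.229180669236412
hinge [0.6704 0.1291 0.104 ]
hous [0.499  0.0869 0.1   ]
hous [0.6545 0.0652 0.1   ]
hous [0.5108 0.1939 0.1   ]
housb [0.497  0.0868 0.    ]
housb [0.5119 0.2067 0.    ]
housb [0.6675 0.0686 0.    ]
valvb [ 0.5    -0.1626  0.    ]
valvb [ 0.5865 -0.1806  0.    ]
valvb [ 0.4985 -0.0968  0.    ]
valvt [ 0.4947 -0.1647  0.085 ]
valvt [ 0.5883 -0.1675  0.085 ]
valvt [ 0.4975 -0.0943  0.085 ]
[[-0.949  0.314 -0.   ]
 [ 0.314  0.949 -0.002]
 [-0.    -0.002 -1.   ]]
```

Request:
{"fn": "step_arm", "kwargs": {
  "moves": [
    {"rz": -9.1, "gripper": 0.3},
    {"rz": -9.2},
    {"dx": -16, "dy": -48},
    {"dx": -16, "dy": -48},
    {"dx": -16, "dy": -48},
    {"dx": -16, "dy": -48},
    {"dx": -16, "dy": -48},
    {"dx": -16, "dy": -48},
    {"dx": -16, "dy": -48},
    {"dx": -16, "dy": -48},
    {"dx": -16, "dy": -48},
    {"dx": -16, "dy": -48},
    {"dx": -16, "dy": -48},
    {"dx": -16, "dy": -48},
    {"dx": -16, "dy": -48},
    {"dx": -16, "dy": -48},
    {"dx": -16, "dy": -48},
    {"dx": -16, "dy": -48},
    {},
    {}
  ],
  "grip_force": 30
}}

```text
invalid input at $.moves[0]: expected keys rx, ry, rz, dx, dy, dz, gripper
```

Request:
{"fn": "step_arm", "kwargs": {
  "moves": [
    {"rx": 0, "ry": 0, "rz": -9.1, "dx": 0, "dy": 0, "dz": 0, "gripper": 0.3},
    {"rx": 0, "ry": 0, "rz": -9.2, "dx": 0, "dy": 0, "dz": 0, "gripper": 0.3},
    {"rx": 0, "ry": 0, "rz": 0, "dx": -16, "dy": -48, "dz": 0, "gripper": 0.3},
    {"rx": 0, "ry": 0, "rz": 0, "dx": -16, "dy": -48, "dz": 0, "gripper": 0.3},
    {"rx": 0, "ry": 0, "rz": 0, "dx": -16, "dy": -48, "dz": 0, "gripper": 0.3},
    {"rx": 0, "ry": 0, "rz": 0, "dx": -16, "dy": -48, "dz": 0, "gripper": 0.3},
    {"rx": 0, "ry": 0, "rz": 0, "dx": -16, "dy": -48, "dz": 0, "gripper": 0.3},
    {"rx": 0, "ry": 0, "rz": 0, "dx": -16, "dy": -48, "dz": 0, "gripper": 0.3},
    {"rx": 0, "ry": 0, "rz": 0, "dx": -16, "dy": -48, "dz": 0, "gripper": 0.3},
    {"rx": 0, "ry": 0, "rz": 0, "dx": -16, "dy": -48, "dz": 0, "gripper": 0.3},
    {"rx": 0, "ry": 0, "rz": 0, "dx": -16, "dy": -48, "dz": 0, "gripper": 0.3},
    {"rx": 0, "ry": 0, "rz": 0, "dx": -16, "dy": -48, "dz": 0, "gripper": 0.3},
    {"rx": 0, "ry": 0, "rz": 0, "dx": -16, "dy": -48, "dz": 0, "gripper": 0.3},
    {"rx": 0, "ry": 0, "rz": 0, "dx": -16, "dy": -48, "dz": 0, "gripper": 0.3},
    {"rx": 0, "ry": 0, "rz": 0, "dx": -16, "dy": -48, "dz": 0, "gripper": 0.3},
    {"rx": 0, "ry": 0, "rz": 0, "dx": -16, "dy": -48, "dz": 0, "gripper": 0.3},
    {"rx": 0, "ry": 0, "rz": 0, "dx": -16, "dy": -48, "dz": 0, "gripper": 0.3},
    {"rx": 0, "ry": 0, "rz": 0, "dx": -16, "dy": -48, "dz": 0, "gripper": 0.3},
    {"rx": 0, "ry": 0, "rz": 0, "dx": 0, "dy": 0, "dz": 0, "gripper": 0.3},
    {"rx": 0, "ry": 0, "rz": 0, "dx": 0, "dy": 0, "dz": 0, "gripper": 0.3}
  ],
  "grip_force": 30
}}

```text
clock: 2.6
tcp_pos: [0.4675, -0.1268, 0.2529]
orientation: [-0.001, -3.14, -0.001]
contact_force: [0.7, -0.2, 0.9]
grip_width: 0.0555
gripper_force: 0.0
```

Request:
{"fn": "step_arm", "kwargs": {
  "moves": [
    {"rx": 0, "ry": 0, "rz": 0, "dx": 0, "dy": 0, "dz": 45, "gripper": 0.3},
    {"rx": 0, "ry": 0, "rz": 0, "dx": 0, "dy": 0, "dz": 45, "gripper": 0.3},
    {"rx": 0, "ry": 0, "rz": 0, "dx": 0, "dy": 0, "dz": 45, "gripper": 0.3},
    {"rx": 0, "ry": 0, "rz": 0, "dx": 0, "dy": 0, "dz": 35, "gripper": 0.3},
    {"rx": 0, "ry": 0, "rz": 0, "dx": 0, "dy": 0, "dz": 20, "gripper": 0.3},
    {"rx": 0, "ry": 0, "rz": 0, "dx": 0, "dy": 0, "dz": 0, "gripper": -1},
    {"rx": 0, "ry": 0, "rz": 0, "dx": 0, "dy": 0, "dz": 0, "gripper": -1},
    {"rx": 0, "ry": 0, "rz": 0, "dx": 0, "dy": 0, "dz": 0, "gripper": -1},
    {"rx": 0, "ry": 0, "rz": 0, "dx": 0, "dy": 0, "dz": 0, "gripper": -1},
    {"rx": 0, "ry": 0, "rz": 0, "dx": 0, "dy": 0, "dz": 0, "gripper": -1}
  ],
  "grip_force": 40
}}

```text
clock: 3.85
tcp_pos: [0.4679, -0.1279, 0.0639]
orientation: [0.001, 3.141, -0.001]
contact_force: [-0.8, -5.0, -5.8]
grip_width: 0.0246
gripper_force: 39.9
```

Request:
{"fn": "step_arm", "kwargs": {
  "moves": [
    {"rx": 0, "ry": 0, "rz": 0, "dx": 8, "dy": 0, "dz": 0, "gripper": -1},
    {"rx": 0, "ry": 0, "rz": 0, "dx": 8, "dy": 0, "dz": 0, "gripper": -1},
    {"rx": 0, "ry": 0, "rz": 0, "dx": 8, "dy": 0, "dz": 0, "gripper": -1},
    {"rx": 0, "ry": 0, "rz": 0, "dx": 8, "dy": 0, "dz": 0, "gripper": -1},
    {"rx": 0, "ry": 0, "rz": 0, "dx": 0, "dy": 0, "dz": 0, "gripper": -1},
    {"rx": 0, "ry": 0, "rz": 0, "dx": 0, "dy": 0, "dz": 0, "gripper": -1}
  ]
}}

```text
clock: 4.6
tcp_pos: [0.4379, -0.1276, 0.064]
orientation: [0.0, 3.137, -0.002]
contact_force: [5.2, -5.0, -9.6]
grip_width: 0.0245
gripper_force: 41.0
```

```bash
python3 - <<'E'
from h import *
s=r.grab_frame("side")
cv2.imwrite("pics/s1.png",cv2.resize(s[150:260,240:360],None,fx=4,fy=4,interpolation=cv2.INTER_CUBIC))
E
```

```text
(no output)
```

View pics/s1.png

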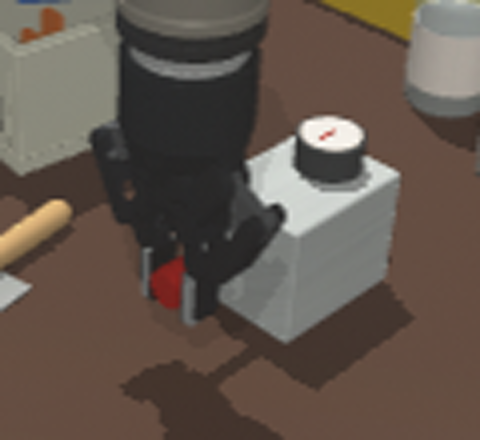

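The knob is held between the pads (crop ~(170,285)) and stands clear of the block. I'll pull a little more to confirm it is at the stop.

Request:
{"fn": "step_arm", "kwargs": {
  "moves": [
    {"rx": 0, "ry": 0, "rz": 0, "dx": 4, "dy": 0, "dz": 0, "gripper": -1},
    {"rx": 0, "ry": 0, "rz": 0, "dx": 0, "dy": 0, "dz": 0, "gripper": -1},
    {"rx": 0, "ry": 0, "rz": 0, "dx": 0, "dy": 0, "dz": 0, "gripper": -1}
  ]
}}

```text
clock: 5.03
tcp_pos: [0.4377, -0.1277, 0.0643]
orientation: [-0.002, 3.131, -0.005]
contact_force: [15.8, -4.8, -22.5]
grip_width: 0.0244
gripper_force: 41.2
```

It is at the stop: the force rose with no travel. Now I push it home.

Request:
{"fn": "step_arm", "kwargs": {
  "moves": [
    {"rx": 0, "ry": 0, "rz": 0, "dx": -10, "dy": 0, "dz": 0, "gripper": -1},
    {"rx": 0, "ry": 0, "rz": 0, "dx": -10, "dy": 0, "dz": 0, "gripper": -1},
    {"rx": 0, "ry": 0, "rz": 0, "dx": -10, "dy": 0, "dz": 0, "gripper": -1},
    {"rx": 0, "ry": 0, "rz": 0, "dx": -9, "dy": 0, "dz": 0, "gripper": -1},
    {"rx": 0, "ry": 0, "rz": 0, "dx": 0, "dy": 0, "dz": 0, "gripper": -1},
    {"rx": 0, "ry": 0, "rz": 0, "dx": 0, "dy": 0, "dz": 0, "gripper": -1},
    {"rx": 0, "ry": 0, "rz": 0, "dx": 0, "dy": 0, "dz": 0, "gripper": -1}
  ]
}}

```text
clock: 5.9
tcp_pos: [0.468, -0.1279, 0.0637]
orientation: [-0.003, -3.137, -0.001]
contact_force: [-7.3, -5.0, 6.8]
grip_width: 0.0249
gripper_force: 44.1
```

Request:
{"fn": "step_arm", "kwargs": {
  "moves": [
    {"rx": 0, "ry": 0, "rz": 0, "dx": 2, "dy": 0, "dz": 0, "gripper": 0.3},
    {"rx": 0, "ry": 0, "rz": 0, "dx": 0, "dy": 0, "dz": 0, "gripper": 0.3},
    {"rx": 0, "ry": 0, "rz": 0, "dx": 0, "dy": 0, "dz": 0, "gripper": 0.3},
    {"rx": 0, "ry": 0, "rz": 0, "dx": 0, "dy": 0, "dz": 0, "gripper": 0.3},
    {"rx": 0, "ry": 0, "rz": 0, "dx": 0, "dy": 0, "dz": -40, "gripper": 0.3},
    {"rx": 0, "ry": 0, "rz": 0, "dx": 0, "dy": 0, "dz": -50, "gripper": 0.3},
    {"rx": 0, "ry": 0, "rz": 0, "dx": 0, "dy": 0, "dz": -50, "gripper": 0.3},
    {"rx": 0, "ry": 0, "rz": 0, "dx": 0, "dy": 0, "dz": -40, "gripper": 0.3},
    {"rx": 0, "ry": 0, "rz": 0, "dx": -3, "dy": 45, "dz": 0, "gripper": 0.3},
    {"rx": 0, "ry": 0, "rz": 0, "dx": -3, "dy": 45, "dz": 0, "gripper": 0.3},
    {"rx": 0, "ry": 0, "rz": 0, "dx": -3, "dy": 45, "dz": 0, "gripper": 0.3},
    {"rx": 0, "ry": 0, "rz": 0, "dx": -3, "dy": 47, "dz": 0, "gripper": 0.3},
    {"rx": 0, "ry": 0, "rz": 0, "dx": -3, "dy": 47, "dz": 0, "gripper": 0.3},
    {"rx": 0, "ry": 0, "rz": 0, "dx": -3, "dy": 48, "dz": 0, "gripper": 0.3},
    {"rx": 0, "ry": 0, "rz": 8.1, "dx": 0, "dy": 0, "dz": 0, "gripper": 0.3},
    {"rx": 0, "ry": 0, "rz": 0, "dx": 0, "dy": 0, "dz": 0, "gripper": 0.3},
    {"rx": 0, "ry": 0, "rz": 0, "dx": 0, "dy": 0, "dz": 0, "gripper": 0.3}
  ]
}}

```text
clock: 8.02
tcp_pos: [0.487, 0.149, 0.2433]
orientation: [-0.22, -3.134, 0.0]
contact_force: [0.6, -0.1, 0.4]
grip_width: 0.0556
gripper_force: 0.0
```

```bash
python3 - <<'E'
from h import *
s=r.grab_frame("side")
for n,roi,lo,hi in [("yel",(205,120,250,160),(18,120,80),(32,255,255)),("red",(280,200,310,230),(0,150,60),(6,255,255))]:
    c=blobs(s,lo,hi,roi); print(n,[(np.round(cen(k),1),cv2.contourArea(k)) for k in c[:2]])
print(r.get_obs()["tcp_pos"])
E
```

```text
yel [(array([227.6, 141.6]), 34.0)]
red [(array([293.1, 214.7]), 112.0)]
[0.48701853 0.14885859 0.24332395]
```

Request:
{"fn": "step_arm", "kwargs": {
  "moves": [
    {"rx": 0, "ry": 0, "rz": 0, "dx": 0, "dy": 0, "dz": 30, "gripper": 0.3},
    {"rx": 0, "ry": 0, "rz": 0, "dx": 0, "dy": 0, "dz": 30, "gripper": 0.3},
    {"rx": 0, "ry": 0, "rz": 0, "dx": 0, "dy": 0, "dz": 20, "gripper": 0.3},
    {"rx": 0, "ry": 0, "rz": 0, "dx": 0, "dy": 0, "dz": 10, "gripper": 0.3},
    {"rx": 0, "ry": 0, "rz": 0, "dx": 0, "dy": 0, "dz": 0, "gripper": -1},
    {"rx": 0, "ry": 0, "rz": 0, "dx": 0, "dy": 0, "dz": 0, "gripper": -1},
    {"rx": 0, "ry": 0, "rz": 0, "dx": 0, "dy": 0, "dz": 0, "gripper": -1},
    {"rx": 0, "ry": 0, "rz": 0, "dx": 0, "dy": 0, "dz": 0, "gripper": -1},
    {"rx": 0, "ry": 0, "rz": 0, "dx": 0, "dy": 0, "dz": 0, "gripper": -1},
    {"rx": 0, "ry": 0, "rz": 0, "dx": 0, "dy": 0, "dz": 0, "gripper": -1}
  ],
  "grip_force": 25
}}

```text
clock: 9.32
tcp_pos: [0.4872, 0.1485, 0.1536]
orientation: [0.223, 3.133, -0.001]
contact_force: [0.3, -5.7, -0.6]
grip_width: 0.0133
gripper_force: 26.9
```

```bash
python3 - <<'E'
import numpy as np
# tool-frame shifts (x=-u, z down) for arc; tab point (u,z) rel hinge
f=lambda a:np.array([-.185*np.cos(a)-.004*np.sin(a), .185*np.sin(a)+.004*np.cos(a)])*1000
A=np.linspace(.23,1.75,15);P=np.array([f(a) for a in A])
for a,d in zip(A[1:],np.diff(P,axis=0)): print(round(a,2),"dx",round(-d[0],1),"dz",round(-d[1],1))
E
```

```text
0.34 dx -5.2 dz -19.1
0.45 dx -7.3 dz -18.4
0.56 dx -9.3 dz -17.4
0.66 dx -11.1 dz -16.2
0.77 dx -12.9 dz -14.8
0.88 dx -14.5 dz -13.3
0.99 dx -15.9 dz -11.6
1.1 dx -17.1 dz -9.7
1.21 dx -18.2 dz -7.8
1.32 dx -19.0 dz -5.7
1.42 dx -19.6 dz -3.6
1.53 dx -20.0 dz -1.4
1.64 dx -20.1 dz 0.8
1.75 dx -20.0 dz 2.9
```

Request:
{"fn": "step_arm", "kwargs": {
  "moves": [
    {"rx": 0, "ry": 0, "rz": 0, "dx": -5.2, "dy": 0, "dz": -19, "gripper": -1},
    {"rx": 0, "ry": 0, "rz": 0, "dx": -7.3, "dy": 0, "dz": -18.4, "gripper": -1},
    {"rx": 0, "ry": 0, "rz": 0, "dx": -9.3, "dy": 0, "dz": -17.4, "gripper": -1},
    {"rx": 0, "ry": 0, "rz": 0, "dx": -11, "dy": 0, "dz": -16.2, "gripper": -1},
    {"rx": 0, "ry": 0, "rz": 0, "dx": -13, "dy": 0, "dz": -14.8, "gripper": -1},
    {"rx": 0, "ry": 0, "rz": 0, "dx": -14.5, "dy": 0, "dz": -13.3, "gripper": -1},
    {"rx": 0, "ry": 0, "rz": 0, "dx": 0, "dy": 0, "dz": 0, "gripper": -1},
    {"rx": 0, "ry": 0, "rz": 0, "dx": 0, "dy": 0, "dz": 0, "gripper": -1}
  ]
}}

```text
clock: 10.32
tcp_pos: [0.5463, 0.1414, 0.2523]
orientation: [0.222, 3.134, 0.001]
contact_force: [0.0, -0.7, 1.2]
grip_width: 0.0133
gripper_force: 25.9
```

Request:
{"fn": "step_arm", "kwargs": {
  "moves": [
    {"rx": 0, "ry": 0, "rz": 0, "dx": -16, "dy": 0, "dz": -11.6, "gripper": -1},
    {"rx": 0, "ry": 0, "rz": 0, "dx": -17, "dy": 0, "dz": -9.7, "gripper": -1},
    {"rx": 0, "ry": 0, "rz": 0, "dx": -18.2, "dy": 0, "dz": -7.8, "gripper": -1},
    {"rx": 0, "ry": 0, "rz": 0, "dx": -19, "dy": 0, "dz": -5.7, "gripper": -1},
    {"rx": 0, "ry": 0, "rz": 0, "dx": -19.6, "dy": 0, "dz": -3.6, "gripper": -1},
    {"rx": 0, "ry": 0, "rz": 0, "dx": -20, "dy": 0, "dz": -1.4, "gripper": -1},
    {"rx": 0, "ry": 0, "rz": 0, "dx": -20, "dy": 0, "dz": 0.8, "gripper": -1},
    {"rx": 0, "ry": 0, "rz": 0, "dx": -20, "dy": 0, "dz": 2.9, "gripper": -1},
    {"rx": 0, "ry": 0, "rz": 0, "dx": 0, "dy": 0, "dz": 0, "gripper": -1},
    {"rx": 0, "ry": 0, "rz": 0, "dx": 0, "dy": 0, "dz": 0, "gripper": -1},
    {"rx": 0, "ry": 0, "rz": 0, "dx": 0, "dy": 0, "dz": 0, "gripper": -1}
  ]
}}

```text
clock: 11.7
tcp_pos: [0.6962, 0.1231, 0.2905]
orientation: [0.218, 3.129, 0.007]
contact_force: [1.8, 4.0, 7.8]
grip_width: 0.0133
gripper_force: 29.7
```

```bash
python3 - <<'E'
from h import *
s=r.grab_frame("side")
cv2.imwrite("pics/s2.png",cv2.resize(s[40:220,150:350],None,fx=3,fy=3,interpolation=cv2.INTER_CUBIC))
E
```

```text
(no output)
```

View pics/s2.png

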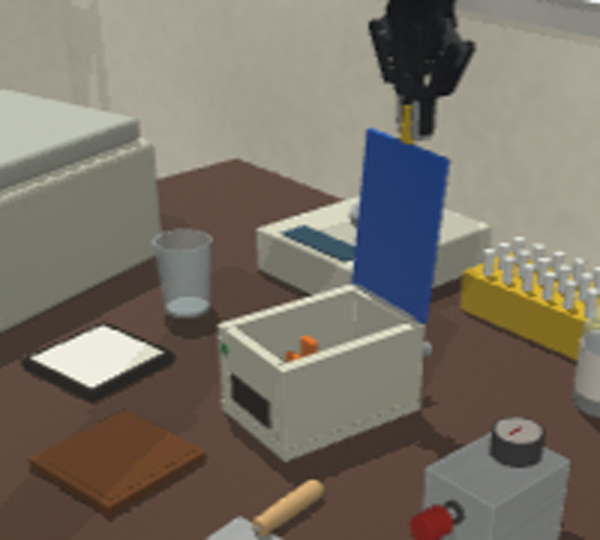

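The flap stands slightly past upright, gripped by its yellow tab at crop (407,122). The plate's orange tab shows in the well at (308,345). I release, rise, and measure the tab.

Request:
{"fn": "step_arm", "kwargs": {
  "moves": [
    {"rx": 0, "ry": 0, "rz": 0, "dx": 0, "dy": 0, "dz": 0, "gripper": 0.1},
    {"rx": 0, "ry": 0, "rz": 0, "dx": 0, "dy": 0, "dz": 0, "gripper": 0.1},
    {"rx": 0, "ry": 0, "rz": 0, "dx": 0, "dy": 0, "dz": 0, "gripper": 0.1},
    {"rx": 0, "ry": 0, "rz": 0, "dx": 0, "dy": 0, "dz": -25, "gripper": 0.1},
    {"rx": 0, "ry": 0, "rz": 0, "dx": 0, "dy": 0, "dz": -35, "gripper": 0.1},
    {"rx": 0, "ry": 0, "rz": 0, "dx": 30, "dy": 0, "dz": 0, "gripper": 0.1},
    {"rx": 0, "ry": 0, "rz": 0, "dx": 40, "dy": -1, "dz": 0, "gripper": 0.1},
    {"rx": 0, "ry": 0, "rz": 0, "dx": 40, "dy": -1, "dz": 0, "gripper": 0.1},
    {"rx": 0, "ry": 0, "rz": 0, "dx": 13, "dy": -1, "dz": 0, "gripper": 0.1},
    {"rx": 0, "ry": 0, "rz": 0, "dx": 0, "dy": 0, "dz": 0, "gripper": 0.1},
    {"rx": 0, "ry": 0, "rz": 0, "dx": 0, "dy": 0, "dz": 0, "gripper": 0.1}
  ]
}}

```text
clock: 13.12
tcp_pos: [0.5738, 0.1341, 0.3485]
orientation: [0.224, 3.133, -0.0]
contact_force: [0.8, 0.5, 0.0]
grip_width: 0.0467
gripper_force: 0.0
```

```bash
python3 - <<'E'
from h import *
s=r.grab_frame("side");cv2.imwrite("pics/s3.png",s)
for c in blobs(s,(3,140,60),(17,255,255),(235,140,275,168))[:3]:
    print(cen(c),cv2.contourArea(c),cv2.boundingRect(c), cv2.approxPolyDP(c,1,True)[:,0].tolist())
O=np.array([.5886,.1348]);u=np.array([.990,-.141]);v=np.array([.141,.990])
P=[[*(O+u*(-.015+a)+v*b),z] for z in(.087,.057) for a in(-.004,.004) for b in(-.01,.01)]
print("predicted tab corners",proj("side",P).round(1).tolist())
for y in range(150,165): print(y,"".join("#" if m else "." for m in cv2.inRange(cv2.cvtColor(s,cv2.COLOR_BGR2HSV),(3,140,60),(17,255,255))[y,235:275]))
a=[proj("side",[*(O+u*.08-v*.0+(.0)*u),.1])]
c=blobs(s,(105,120,60),(125,255,255),(240,60,310,160));print("flap",[cv2.boundingRect(k) for k in c[:1]],cv2.boxPoints(cv2.minAreaRect(c[0])).round(1).tolist())
H=O+u*.08
for g in (1.3,1.5,1.6,1.75,1.85): print(g,proj("side",[[*(H-u*.165*np.cos(g)+v*w),.1+.165*np.sin(g)] for w in(-.06,.06)]).round(1).tolist())
print(r.get_obs()["tcp_pos"])
E
```

```text
(251.7037037037037, 155.3925925925926) 22.5 (246, 152, 10, 8) [[255, 154], [251, 152], [251, 157], [246, 157], [246, 159], [254, 157]]
predicted tab corners [[254.4, 154.4], [250.8, 151.8], [256.7, 153.7], [253.0, 151.1], [254.5, 163.2], [250.9, 160.5], [256.7, 162.5], [253.1, 159.8]]
150 ........................................
151 ........................................
152 ................###.....................
153 ................####....................
154 ................#####...................
155 ................#####...................
156 ................#####...................
157 ...........##...####....................
158 ...........######.......................
159 ...........###..........................
160 ........................................
161 ........................................
162 ........................................
163 ........................................
164 ........................................
flap [(268, 83, 31, 65)] [[265.6000061035156, 144.39999389648438], [272.1000061035156, 82.80000305175781], [299.29998779296875, 85.69999694824219], [292.79998779296875, 147.3000030517578]]
1.3 [[281.4, 99.1], [256.6, 87.5]]
1.5 [[291.1, 94.9], [265.7, 83.7]]
1.6 [[295.9, 93.7], [270.3, 82.7]]
1.75 [[302.7, 93.0], [277.0, 82.2]]
1.85 [[307.1, 93.3], [281.2, 82.6]]
[0.57383736 0.13405395 0.34836044]
```

Request:
{"fn": "step_arm", "kwargs": {
  "moves": [
    {"rx": 0, "ry": 0, "rz": 0, "dx": 0, "dy": 3, "dz": 30, "gripper": 0.1},
    {"rx": 0, "ry": 0, "rz": 0, "dx": 0, "dy": 0, "dz": 45, "gripper": 0.1},
    {"rx": 0, "ry": 0, "rz": 0, "dx": 0, "dy": 0, "dz": 45, "gripper": 0.1},
    {"rx": 0, "ry": 0, "rz": 0, "dx": 0, "dy": 0, "dz": 45, "gripper": 0.1},
    {"rx": 0, "ry": 0, "rz": 0, "dx": 0, "dy": 0, "dz": 35, "gripper": 0.1},
    {"rx": 0, "ry": 0, "rz": 0, "dx": 0, "dy": 0, "dz": 25, "gripper": 0.1},
    {"rx": 0, "ry": 0, "rz": 0, "dx": 0, "dy": 0, "dz": 20, "gripper": 0.1},
    {"rx": 0, "ry": 0, "rz": 0, "dx": 0, "dy": 0, "dz": 19, "gripper": 0.1},
    {"rx": 0, "ry": 0, "rz": 0, "dx": 0, "dy": 0, "dz": 0, "gripper": 0.1},
    {"rx": 0, "ry": 0, "rz": 0, "dx": 0, "dy": 0, "dz": 0, "gripper": -1},
    {"rx": 0, "ry": 0, "rz": 0, "dx": 0, "dy": 0, "dz": 0, "gripper": -1},
    {"rx": 0, "ry": 0, "rz": 0, "dx": 0, "dy": 0, "dz": 0, "gripper": -1},
    {"rx": 0, "ry": 0, "rz": 0, "dx": 0, "dy": 0, "dz": 0, "gripper": -1},
    {"rx": 0, "ry": 0, "rz": 0, "dx": 0, "dy": 0, "dz": 0, "gripper": -1}
  ],
  "grip_force": 40
}}

```text
clock: 14.92
tcp_pos: [0.5739, 0.1374, 0.0853]
orientation: [0.223, 3.132, 0.001]
contact_force: [0.8, -1.3, 4.9]
grip_width: 0.0188
gripper_force: 40.5
```

Request:
{"fn": "step_arm", "kwargs": {
  "moves": [
    {"rx": 0, "ry": 0, "rz": 0, "dx": 0, "dy": 0, "dz": -8, "gripper": -1},
    {"rx": 0, "ry": 0, "rz": 0, "dx": 0, "dy": 0, "dz": -12, "gripper": -1},
    {"rx": 0, "ry": 0, "rz": 0, "dx": 0, "dy": 0, "dz": -15, "gripper": -1},
    {"rx": 0, "ry": 0, "rz": 0, "dx": 0, "dy": 0, "dz": -15, "gripper": -1},
    {"rx": 0, "ry": 0, "rz": 0, "dx": 0, "dy": 0, "dz": -20, "gripper": -1},
    {"rx": 0, "ry": 0, "rz": 0, "dx": 0, "dy": 0, "dz": -20, "gripper": -1},
    {"rx": 0, "ry": 0, "rz": 0, "dx": 0, "dy": 0, "dz": -20, "gripper": -1},
    {"rx": 0, "ry": 0, "rz": 0, "dx": 0, "dy": 0, "dz": -15, "gripper": -1},
    {"rx": 0, "ry": 0, "rz": 0, "dx": 0, "dy": 0, "dz": -10, "gripper": -1},
    {"rx": 0, "ry": 0, "rz": 0, "dx": 0, "dy": 0, "dz": -5, "gripper": -1},
    {"rx": 0, "ry": 0, "rz": 0, "dx": 0, "dy": 0, "dz": 0, "gripper": -1},
    {"rx": 0, "ry": 0, "rz": 0, "dx": 0, "dy": 0, "dz": 0, "gripper": -1}
  ]
}}

```text
clock: 16.42
tcp_pos: [0.5728, 0.1373, 0.2239]
orientation: [-0.222, -3.133, 0.001]
contact_force: [0.7, -0.9, -1.1]
grip_width: 0.0191
gripper_force: 39.8
```

```bash
python3 - <<'E'
from h import *
s=r.grab_frame("side")
cv2.imwrite("pics/s4.png",cv2.resize(s[40:220,150:350],None,fx=3,fy=3,interpolation=cv2.INTER_CUBIC))
E
```

```text
(no output)
```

View pics/s4.png

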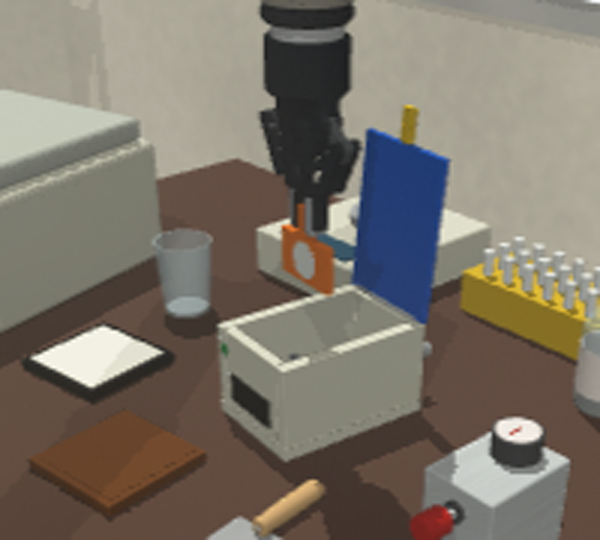

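The plate is drawn clear of the housing, upright in the grip at crop (307,262), and the flap stays open. Now I carry it to the pad.

Request:
{"fn": "step_arm", "kwargs": {
  "moves": [
    {"rx": 0, "ry": 0, "rz": 0, "dx": 6, "dy": 10, "dz": 0, "gripper": -1},
    {"rx": 0, "ry": 0, "rz": 0, "dx": 12, "dy": 20, "dz": 0, "gripper": -1},
    {"rx": 0, "ry": 0, "rz": 0, "dx": 14, "dy": 20, "dz": 0, "gripper": -1},
    {"rx": 0, "ry": 0, "rz": 0, "dx": 14, "dy": 22, "dz": 0, "gripper": -1},
    {"rx": 0, "ry": 0, "rz": 0, "dx": 14, "dy": 22, "dz": 0, "gripper": -1},
    {"rx": 0, "ry": 0, "rz": 0, "dx": 14, "dy": 22, "dz": 0, "gripper": -1},
    {"rx": 0, "ry": 0, "rz": 0, "dx": 14, "dy": 22, "dz": 0, "gripper": -1},
    {"rx": 0, "ry": 0, "rz": 0, "dx": 14, "dy": 22, "dz": 0, "gripper": -1},
    {"rx": 0, "ry": 0, "rz": 0, "dx": 14, "dy": 22, "dz": 0, "gripper": -1},
    {"rx": 0, "ry": 0, "rz": 0, "dx": 12, "dy": 20, "dz": 5, "gripper": -1},
    {"rx": 0, "ry": 0, "rz": 0, "dx": 8, "dy": 12, "dz": 10, "gripper": -1},
    {"rx": 0, "ry": 0, "rz": 0, "dx": 4, "dy": 6, "dz": 10, "gripper": -1},
    {"rx": 0, "ry": 0, "rz": 0, "dx": 0, "dy": 0, "dz": 10, "gripper": -1},
    {"rx": 0, "ry": 0, "rz": 0, "dx": 0, "dy": 0, "dz": 5, "gripper": -1},
    {"rx": 0, "ry": 0, "rz": 0, "dx": 0, "dy": 0, "dz": 0, "gripper": -1},
    {"rx": 0, "ry": 0, "rz": 0, "dx": 0, "dy": 0, "dz": 0, "gripper": -1},
    {"rx": 0, "ry": 0, "rz": 0, "dx": 0, "dy": 0, "dz": 0, "gripper": -1}
  ]
}}

```text
clock: 18.6
tcp_pos: [0.466, 0.3749, 0.1849]
orientation: [0.223, 3.133, 0.001]
contact_force: [-0.3, -0.4, -0.1]
grip_width: 0.0188
gripper_force: 39.8
```

```bash
python3 - <<'E'
from h import *
s=r.grab_frame("side")
cv2.imwrite("pics/s5.png",cv2.resize(s[40:240,120:320],None,fx=3,fy=3,interpolation=cv2.INTER_CUBIC))
E
```

```text
(no output)
```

View pics/s5.png

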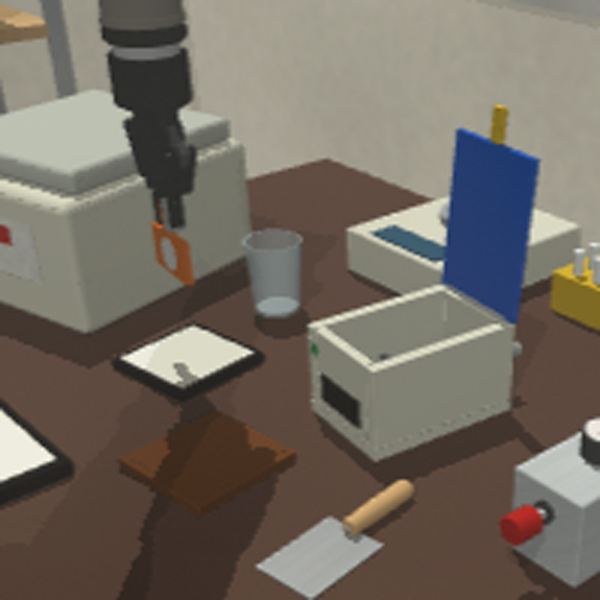

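The plate hangs upright at crop (172,252) over the small pad at (190,357). The flap is open, the knob is home, and the other ware shown here is untouched.

```bash
python3 -c "
from bench import r
print(r.hand_in())"
```

```text
the job is handed in; nothing more can be done
None
```

I handed the job in at about 18.6 s. The knob went fully out and back home, the flap stands open at about 1.65 rad, and the plate is held upright over the middle of the small pad, its lower edge about 11 cm above the bench. The hand-in returned no verdict.

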